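# Close an adjustable wrench on the clamp nut and tighten it

### The job

An adjustable wrench has been left sitting loosely around the big clamp nut of the machine's base plate. Roll its worm until the jaw is snug on the nut, then swing the handle clockwise (seen from above) so the wrench turns the nut until it comes up firm against its stop, and leave the wrench lying there, still snug. Work gently, with light finger pressure, turn the nut only through the wrench, and leave the screwdriver, O-ring and spare nut alone.

Things in the scene. Friction and masses are not known exactly. Their poses are not given: they have to be found in the camera images.
- plate: aluminium machine base plate, fixed, 240 x 360 x 20 mm. Origin on its underside, straight below the clamp nut's axis; z up. It spans x -135..105 and y -230..130 mm; its top is 20 mm above the origin. A dark guide block 40 mm high (with its rail) stands on it at y 87..123 mm
- nut_top (a point): centre of the top face of the steel hexagon clamp nut, 41 mm across flats, 24 mm high, standing on the plate; a 27 mm stud sticks out 10 mm above it
- nut (a joint): the clamp nut's turn, rad, growing clockwise seen from above; starts at 0. A hard stop lies 0.5 rad ahead: there it comes up firm. Until then turning takes a steady 0.35 N m (about 3 N pushing 0.13 m from its axis, plus 1 to 3 N of the wrench rubbing on the plate)
- wrench: stubby steel adjustable wrench, 0.42 kg, loose, flat on the plate, handle to the plate's -y end. Origin: underside, middle of the mouth (on the nut's axis when snug); z up, +x out of the mouth. Head 18 mm thick, x -72..22, y -35..45 mm; fixed jaw's flat at y -20.5 mm, movable jaw on +y. Handle x -72..-189, y -12..12 (round end 30 mm wide), z 4..18 mm. Turn clockwise: push its -y side towards +y
- handle_end (a point): point on the top face of the handle, on its centre line, 150 mm from the mouth's middle (wrench x = -150 mm, 18 mm above the wrench's underside)
- worm_top (a point): top of the worm: knurled steel roller, 22 mm diameter, 20 mm long, axis along wrench y, at wrench x -48.5, y 6 mm. Top 26 mm above the wrench's underside, 8 mm proud of the head. Rolling it takes about 3 N of drag on its top: a fingertip pressed down with 7 to 10 N and slid along wrench x rolls it without slipping; once the jaw is snug the drag rises and the tip slips over it
- jaw (a joint): closing travel of the movable jaw, m: the mouth is 49 mm minus this; 0.008 = mouth 41 mm, just on the nut. Rolling the worm's top towards wrench +x (to the mouth) closes it 0.073 mm per mm rolled; the other way opens it. Self-locking: jaw loads under 44 N do not move it. Reading is noisy: feel for snugness
- oring: black rubber ring, 90 mm across, 7 mm high, lying on the green mat: leave alone
- spare_nut: small spare steel hexagon nut, 30 mm across flats, 15 mm high, on the green mat: leave alone
- screwdriver: black-handled screwdriver, 200 mm long, 26 mm thick, lying on the bench left of the plate: leave alone
Not all that is in view belongs to the job. What is shaped like the wrench but black or brown is not meant.

How it is judged (in metres and radians):
On the way, in this order (a step that is already met when the one before it is completed fails the run):
1. the worm has closed the jaw snugly: mouth within 1.5 mm of the nut's width and the jaw bearing on the nut with over 3 N, before the nut is turned (value of joint jaw above 0.0065 m and contact force between jaw and nut above 3 N and value of joint nut below 0.15 rad), for 0.3 s.
2. the nut has been turned to its stop (value of joint nut above 0.44 rad), for 0.2 s.
At the end, for the whole second after the job is handed in: the nut is turned clockwise to within 0.06 rad of its stop at 0.5 rad; the wrench lies flat and still around it, its middle within 8 mm of the nut's axis, the mouth still within 1.5 mm of the nut's width (value of joint nut above 0.44 rad and value of joint jaw above 0.0065 m and horizontal distance between wrench and nut_top below 0.008 m and height (world z) of wrench below 0.026 m and linear speed of wrench below 0.02 m/s); the robot touches nothing.
It fails at once if the robot presses or pushes on the wrench with more than 30 N (contact force between any of the fingers, the arm and wrench above 30 N).
It fails at once if the robot turns the nut with its own fingers (over 3 N on the nut) (contact force between the fingers and nut above 3 N).
It fails at once if the O-ring, spare nut or screwdriver is moved more than 15 mm (distance of any of oring, spare_nut, screwdriver from where it was at the start of the episode above 0.015 m).
It also fails if it takes over 72 s, if anything falls off the work surface, if the arm or the gripper's body presses on something with over 40 N, if the wrist force passes 120 N, or if a joint passes its speed limit or range.

### The arm

A 6-joint arm with a two-finger parallel gripper is mounted at the origin on the work surface. World frame = base frame: x ahead of the robot, y to its left, z up, the work surface at z = 0. Lengths are in m, angles in degrees, forces in N, time in s.
With the tool pointing down it reaches from about 0.325 to 0.775 m from the base axis. Payload 5.5 kg.
Tool frame: the origin (TCP) lies at the centre of the arm's flange, where the gripper is bolted on; the fingertips stand 182 mm ahead of it and the grasp point (between the pads) lies 163 mm ahead of it; z points along the fingers, y is the line along which they close (so a half turn about z gives the same grasp; the last joint's range is limited). The gripper opens to 88 mm and grips with 3 to 60 N. Pads are 20 mm wide; open, the fingers measure 115 mm over their backs; the gripper's body (75 mm by 178 mm) begins 61 mm behind the grasp point.
Start: joints at [-72.462, 5.22, 70.514, -0, 104.267, -3.249], TCP at [0.213, -0.561, 0.405] pointing down, gripper open.
Joint ranges: [-164.24, 164.24], [-49.07, 125.15], [9.68, 141.18], [-86.29, 266.29], [3.28, 154.24], [-151.56, 151.56]. Speed limits (degrees/s): [147.25, 147.25, 172.46, 180, 180, 180].

### API

Orientations are given as [roll, pitch, yaw] about the fixed x, y, z axes, in that order (R = Rz(yaw) Ry(pitch) Rx(roll)).
In Python, from station import r gives the robot as it stands. The module is installed in compiled form; this text tells all that it offers. Calls block until the motion is done:
- r.reach(position, orientation): joint-space move of the TCP to a pose.
- r.servo_line(position, rotation=None, speed=0.15): straight line of the TCP; rotation=None keeps the orientation; speed is the mean speed in m/s.
- r.move_joints(angles): joint-space move.
- r.let_go() and r.grab(squeeze=None): open the fingers fully, or close them until they stop; squeeze is the grip in N (None keeps the last).
- r.wait(seconds).
- r.inverse_kinematics(position, orientation): joint angles nearest the present ones, or None.
- r.sense(): the state.
- r.snapshot(name): name is "scene" or "top" or "wrist"; returns a dict with "frame" (420x560x3 uint8, red, green, blue), "fx", "fy", "cx", "cy" (pixels), "R" (3x3) and "t" (3): a world point X has camera coordinates R X + t. Camera axes: x right, y down, z forward; pixel columns grow to the right and rows downward; lengths in m; the calibration is good to about 2 mm. The wrist camera is an equidistant fisheye: a pixel r from the principal point sees the ray r / f radians off the axis. A picture is of the moment at which its call begins. There is no depth.
A pose or a line that the arm cannot do raises r.IKError and nothing moves.
- r.hand_in(): hands the job in; it is judged then, once.
The state is a dict: "clock": time; "joints": joint angles; "joint_vel": joint speeds; "joint_torque": joint torques, N m; "tcp_pos": TCP position; "orientation": TCP orientation; "contact_force": force on the tool from outside, world axes, zero at the start; "torque": the same for the moment, N m; "opening": finger opening in m; "gripper_force": force on a finger pad.
Only numpy, scipy, OpenCV 4.12 (cv2) and the standard library are available. Lean on these libraries where they do the work, as an engineer would, in place of code of your own. Each camera call takes 0.05 s, during which the arm holds its last target. There are 200 camera calls.

## Working session

There is one attempt and no reset: what is moved stays moved. The work goes in short steps, each a Python script; the robot and the scene stay as the last script left them, time stands still between calls to the robot, and variables do not carry over. Pictures are saved under pics/ and viewed, at most 10 in all, crops included, and the job is handed in when it is done.

```bash
mkdir -p pics; python3 - <<'E'
from station import r
import cv2,numpy as np,pickle
for n in("top","scene"):
    s=r.snapshot(n); pickle.dump(s,open(n+".pkl","wb")); cv2.imwrite(f"pics/{n}0.png",cv2.cvtColor(s["frame"],cv2.COLOR_RGB2BGR))
    print(n,s["fx"],s["cx"],s["cy"],np.round(s["R"],3).tolist(),np.round(s["t"],3))
s=r.sense();print(s["clock"],s["opening"],s["orientation"])
E
```

```text
top 467.31431164127105 287.72273765480986 206.76997296299024 [[0.01, -1.0, 0.016], [-0.997, -0.012, -0.077], [0.077, -0.015, -0.997]] [-0.02   0.493  1.411]
scene 436.0127007404538 268.7432478140954 206.37902000205293 [[0.163, 0.986, -0.019], [0.555, -0.108, -0.825], [-0.816, 0.124, -0.565]] [-0.052 -0.231  1.56 ]
0.1 0.0878120346968838 [-1.79901567e+02 -5.46508380e-03  2.07838655e+01]
```

View pics/top0.png

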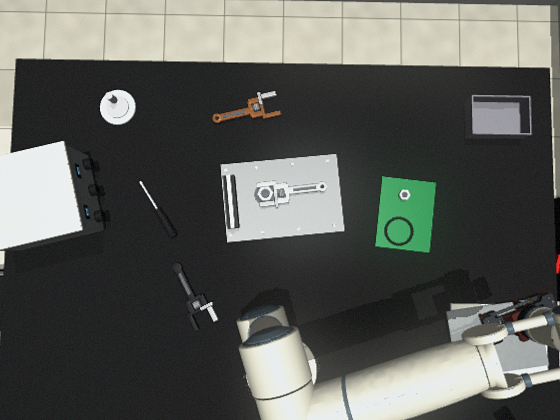

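View pics/scene0.png

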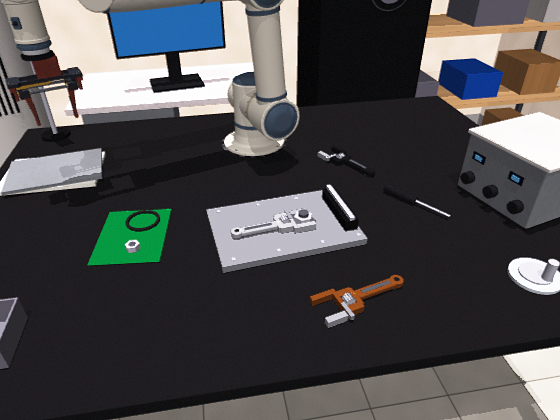

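Three things look like wrenches in the top view: steel on the plate (265,193)–(322,187), brown (245,108) and black (195,295). The steel one around the nut, on the plate, fits the description. I'll confirm it in an enlarged crop and compute the plate pose.

```bash
cat > h.py <<'E'
import numpy as np,cv2,pickle
def unproj(s,uv,z):
    d=np.array([(uv[0]-s["cx"])/s["fx"],(uv[1]-s["cy"])/s["fy"],1.])
    R=np.array(s["R"]);c=-R.T@np.array(s["t"]);d=R.T@d
    return c+d*(z-c[2])/d[2]
def proj(s,X):
    p=np.array(s["R"])@np.array(X)+np.array(s["t"]);return np.array([s["fx"]*p[0]/p[2]+s["cx"],s["fy"]*p[1]/p[2]+s["cy"]])
E
python3 - <<'E'
from h import *
s=pickle.load(open("top.pkl","rb"));f=s["frame"]
hsv=cv2.cvtColor(f,cv2.COLOR_RGB2HSV)
m=((hsv[...,2]>110)&(hsv[...,1]<60)).astype(np.uint8)
m[:145]=0;m[250:]=0;m[:,:210]=0;m[:,352:]=0
h=cv2.convexHull(np.argwhere(m)[:,::-1].astype(np.int32))
q=cv2.minAreaRect(h);print(q)
P=np.array([unproj(s,p,.02)[:2] for p in h[:,0,:]],np.float32)
q=cv2.minAreaRect(P);print(q);print(cv2.boxPoints(q))
c=f[145:250,205:355];cv2.imwrite("pics/crop0.png",cv2.cvtColor(cv2.resize(c,None,fx=5,fy=5,interpolation=cv2.INTER_CUBIC),cv2.COLOR_RGB2BGR))
E
```

```text
((281.8584289550781, 197.51348876953125), (78.45452117919922, 118.32174682617188), 84.5596694946289)
((0.5222209095954895, 0.0028073489665985107), (0.24103611707687378, 0.3606816232204437), 6.073653221130371)
[[ 0.38329804  0.16938423]
 [ 0.42146063 -0.1892728 ]
 [ 0.6611438  -0.16376953]
 [ 0.6229812   0.1948875 ]]
```

View pics/crop0.png

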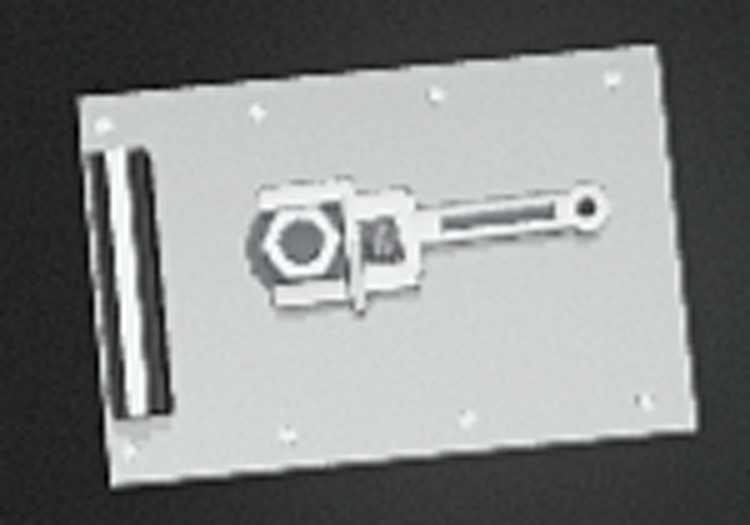

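The crop confirms the steel wrench around the nut: stud at crop (302,240), worm at (381,240), handle hole at (587,207). Next I go to a hover for a wrist view.

```bash
python3 - <<'E'
from h import *
from station import r
s=pickle.load(open("top.pkl","rb"))
f=lambda x,y:(205+x/5-.4,145+y/5-.4)
n=unproj(s,f(302,240),.054);w=unproj(s,f(381,240),.044);h=unproj(s,f(587,207),.038)
print("nut",n,"worm",w,"hole",h)
d=(n-h)[:2];print("len",np.linalg.norm(d),"yaw",np.degrees(np.arctan2(d[1],d[0])))
r.grab(5)
r.reach([w[0],w[1],.34],[180,0,6])
q=r.snapshot("wrist");pickle.dump(q,open("wrist.pkl","wb"));cv2.imwrite("pics/wrist0.png",cv2.cvtColor(q["frame"],cv2.COLOR_RGB2BGR))
print(q["fx"],q["cx"],q["cy"],np.round(q["R"],3).tolist(),q["t"])
e=r.sense();print(e["clock"],e["tcp_pos"],e["orientation"],e["joints"],e["contact_force"],e["opening"])
E
```

```text
nut [0.53249457 0.05390213 0.054     ] worm [0.53414214 0.00666553 0.044     ] hole [ 0.55643153 -0.11807445  0.038     ]
len 0.17363444364374095 yaw 97.9239380722565
325.19226210127806 276.93005668994726 206.28990527135275 [[0.104, -0.995, -0.0], [-0.952, -0.1, 0.29], [-0.289, -0.03, -0.957]] [-0.04912823  0.49357016  0.48409909]
3.825 [0.53421963 0.00593956 0.34007931] [ 1.79987020e+02 -6.34102763e-03  5.93748042e+00] [-3.00807216e+00 -5.12921139e+00  8.73978227e+01 -1.19441568e-02
  9.77231064e+01  8.10528422e+01] [ 0.46621586  0.06539915 -0.52552639] 0.00035240256739461255
```

View pics/wrist0.png

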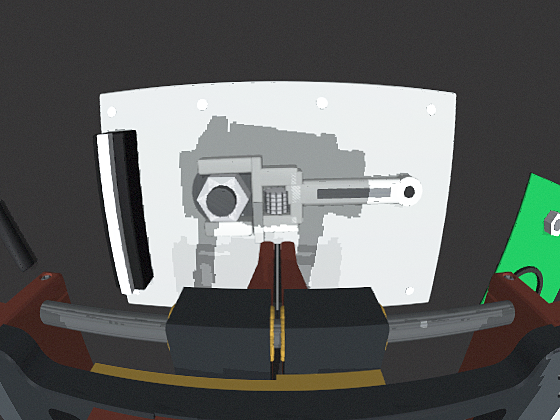

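The wrist view shows the stud at (222,201), the worm centre at (277,202), the handle hole at (407,191), and the closed tips at (277,245). I unproject these with the fisheye model.

```bash
cat >> h.py <<'E'
def fish(s,uv,z):
    a=np.array([uv[0]-s["cx"],uv[1]-s["cy"]]);rr=np.hypot(*a);th=rr/s["fx"]
    d=np.r_[a/rr*np.sin(th),np.cos(th)];R=np.array(s["R"]);c=-R.T@np.array(s["t"]);d=R.T@d
    return c+d*(z-c[2])/d[2]
E
python3 - <<'E'
from h import *
s=pickle.load(open("wrist.pkl","rb"))
n=fish(s,(221.5,201),.054);w=fish(s,(277,202),.045);h=fish(s,(407,191),.038)
wl=fish(s,(264.5,202),.042);wr=fish(s,(288.5,202),.042)
print(n,w,h,wl,wr);d=(n-h)[:2];a=np.arctan2(d[1],d[0]);print(np.linalg.norm(d),np.degrees(a))
# wrench frame assuming hole x=-174,y=0 ; worm -48.5,6
d=(w-h)[:2];a=np.arctan2(d[1],d[0])-np.arctan2(6,125.5);print(np.linalg.norm(d),"yaw",np.degrees(a))
o=h[:2]+.174*np.array([np.cos(a),np.sin(a)]);print("mouth",o)
E
```

```text
[0.53417886 0.05432082 0.054     ] [0.5356218  0.00655319 0.045     ] [ 0.55735367 -0.11457581  0.038     ] [0.53360403 0.01752723 0.042     ] [ 0.53582536 -0.00371637  0.042     ]
0.17047916092329912 97.8129349882648
0.12306302513246153 yaw 97.43412095045753
mouth [0.53484048 0.05796159]
```

```bash
cat >> h.py <<'E'
YAW=97.5;u=np.array([np.cos(np.radians(YAW)),np.sin(np.radians(YAW)),0]);v=np.array([-u[1],u[0],0])
W=np.array([.5352,.0067,0]);ORI=[180,0,YAW-90]
def F(r,n=3):
    a=[]
    for _ in range(n): a.append(r.sense()["contact_force"]); r.wait(.01)
    return np.mean(a,0)
def press(r,p,z,f0,target=8,step=.0004,zmin=.222):
    while 1:
        f=(F(r)-f0)
        if f[2]>target or z<zmin: return z,f
        z-=step; r.servo_line([p[0],p[1],z],speed=.02)
E
python3 - <<'E'
from h import *
from station import r
p=W-.008*u
r.servo_line([p[0],p[1],.240],ORI,speed=.12)
r.wait(.2);f0=F(r,8);print(f0)
r.servo_line([p[0],p[1],.2305],speed=.03)
t=r.sense()["clock"];z,f=press(r,p,.2305,f0)
print("contact z",z,f,r.sense()["tcp_pos"],r.sense()["clock"]-t)
if z>.2235:
  for k in range(1,9):
    q=p+.002*k*u;r.servo_line([q[0],q[1],z],speed=.02);f=F(r)-f0;print(k,round(f@u,2),round(f@v,2),round(f[2],2))
r.servo_line([q[0],q[1],.236],speed=.06);print(r.sense()["clock"],F(r)-f0)
E
```

```text
[ 0.04458055 -0.03195935  0.04393808]
contact z 0.2264999999999999 [-2.98067687  0.21356319  8.81693235] [ 0.53629104 -0.0011776   0.22773421] 2.7750000000000012
1 -2.65 1.88 6.7
2 -3.43 1.61 7.19
3 -3.4 2.27 8.25
4 -3.57 3.13 8.97
5 -2.46 2.67 9.11
6 -2.06 2.2 8.65
7 -2.63 0.73 6.01
8 -1.73 1.06 6.27
10.825 [ 0.29254176 -0.1409735  -0.32671573]
```

```bash
cat >> h.py <<'E'
def stroke(r,z,f0,a=-.009,b=.009,n=3,sp=.03):
    p=W+a*u
    r.servo_line([p[0],p[1],.232],speed=.12)
    r.servo_line([p[0],p[1],z],speed=.02)
    out=[]
    for k in range(1,n+1):
        q=W+(a+(b-a)*k/n)*u; r.servo_line([q[0],q[1],z],speed=sp); f=F(r,2)-f0; out.append([round(f@u,1),round(f@v,1),round(f[2],1)])
    r.servo_line([q[0],q[1],.232],speed=.1)
    return out
E
python3 - <<'E'
from h import *
from station import r
f0=np.zeros(3);z=.2263
for i in range(3):
    o=stroke(r,z,f0);print(o,round(r.sense()["clock"],2))
    m=np.mean([x[2] for x in o]); z+=np.clip((m-8.5)*.00015,-.0005,.0005)
print(z)
p=W-.009*u
r.servo_line([p[0],p[1],.34],speed=.3)
q=r.snapshot("wrist");cv2.imwrite("pics/wrist1.png",cv2.cvtColor(cv2.resize(q["frame"][130:260,170:330],None,fx=4.5,fy=4.5,interpolation=cv2.INTER_CUBIC),cv2.COLOR_RGB2BGR));pickle.dump(q,open("wrist1.pkl","wb"))
print(r.sense()["clock"])
E
```

```text
[[np.float64(-2.9), np.float64(1.8), np.float64(6.9)], [np.float64(-1.7), np.float64(1.7), np.float64(7.2)], [np.float64(-1.1), np.float64(0.3), np.float64(6.4)]] 12.93
[[np.float64(-3.1), np.float64(2.5), np.float64(8.5)], [np.float64(-1.6), np.float64(3.0), np.float64(8.6)], [np.float64(-1.1), np.float64(1.1), np.float64(6.0)]] 15.03
[[np.float64(-3.6), np.float64(3.1), np.float64(8.4)], [np.float64(-4.3), np.float64(4.0), np.float64(9.4)], [np.float64(-2.1), np.float64(1.8), np.float64(7.4)]] 17.12
0.225915
17.6917
```

View pics/wrist1.png

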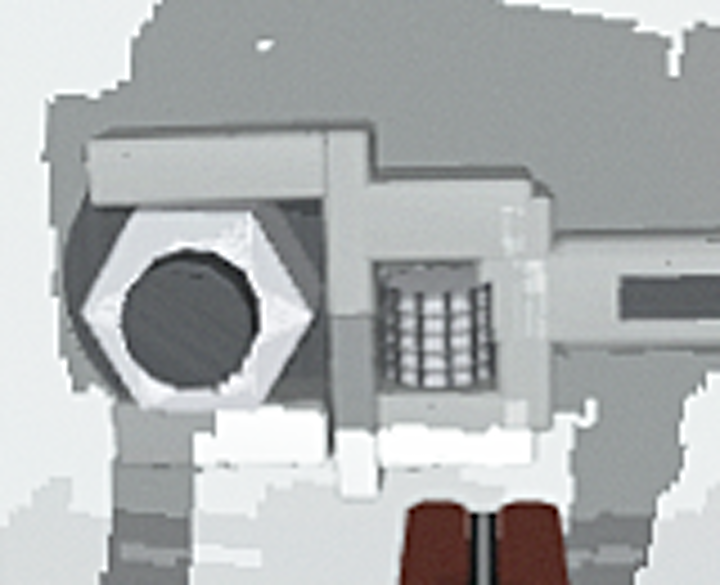

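The jaw (lower, white) is still a little short of the nut's near flat, and the worm centre is at px (267,205). Continuing the strokes, watching for the drag to rise.

```bash
python3 - <<'E'
from h import *
from station import r
q=pickle.load(open("wrist1.pkl","rb"))
w=fish(q,(170+437/4.5,130+337/4.5),.045);n=fish(q,(170+190/4.5,130+320/4.5),.054);print("worm",w,"stud",n)
f0=np.zeros(3);z=.2260
for i in range(4):
    o=stroke(r,z,f0,-.009,.008);print([[float(a) for a in x] for x in o],round(r.sense()["clock"],2))
    m=np.mean([x[2] for x in o]); z+=np.clip((m-9)*.00015,-.0005,.0005)
    if o[1][0]<-5.5: break
E
```

```text
worm [0.53423532 0.00671674 0.045     ] stud [0.53410763 0.05428049 0.054     ]
[[-2.5, 0.5, 6.3], [-4.4, 1.4, 7.0], [-1.9, 0.3, 7.9]] 20.52
[[-4.0, 1.5, 7.6], [-6.2, 1.7, 9.0], [-1.9, 0.0, 7.8]] 22.6
```

```bash
python3 - <<'E'
from h import *
from station import r
f0=np.zeros(3);z=.2259
for i in range(2):
    o=stroke(r,z,f0,-.008,.007,n=5);print([[float(a) for a in x] for x in o],round(r.sense()["clock"],2))
p=W-.009*u
r.servo_line([p[0],p[1],.34],speed=.3)
q=r.snapshot("wrist");cv2.imwrite("pics/wrist2.png",cv2.cvtColor(cv2.resize(q["frame"][130:260,170:330],None,fx=4.5,fy=4.5,interpolation=cv2.INTER_CUBIC),cv2.COLOR_RGB2BGR));pickle.dump(q,open("wrist2.pkl","wb"))
print(r.sense()["clock"])
E
```

```text
[[-3.2, 1.1, 7.0], [-4.5, 1.3, 8.0], [-5.7, 1.9, 9.1], [-4.7, -0.3, 7.9], [-2.8, -0.2, 5.7]] 24.93
[[-3.4, 1.5, 7.0], [-5.1, 1.2, 8.1], [-6.3, 1.8, 9.1], [-4.9, 0.9, 7.8], [-2.6, 0.1, 5.7]] 27.24
27.8083
```

View pics/wrist2.png

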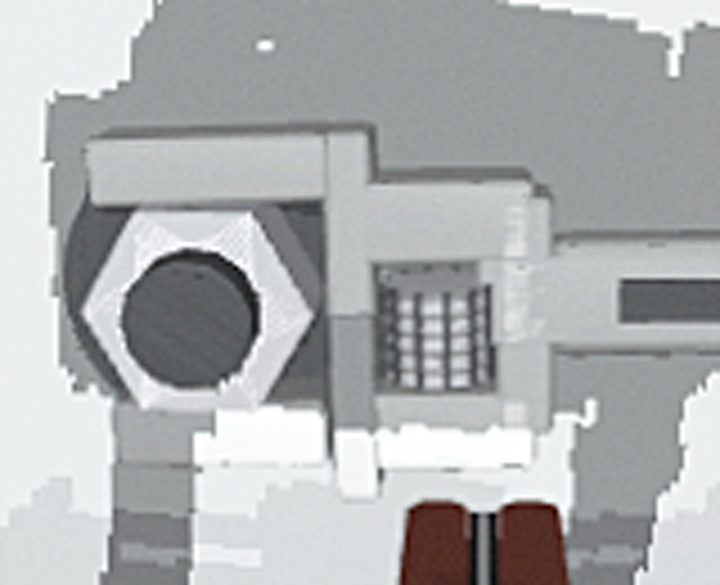

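```bash
python3 - <<'E'
from h import *
q0=pickle.load(open("wrist.pkl","rb"));q=pickle.load(open("wrist2.pkl","rb"))
g=lambda x,y:fish(q,(170+(x+.5)/4.5-.5,130+(y+.5)/4.5-.5),.038)[:2]
a,b=g(240,206),g(240,405);print("mouth",abs((a-b)@v[:2]))
im=q0["frame"][130:260,180:340]
cv2.imwrite("pics/wrist0c.png",cv2.cvtColor(cv2.resize(im,None,fx=4.5,fy=4.5,interpolation=cv2.INTER_CUBIC),cv2.COLOR_RGB2BGR))
E
```

```text
mouth 0.041725770866635065
```

View pics/wrist0c.png

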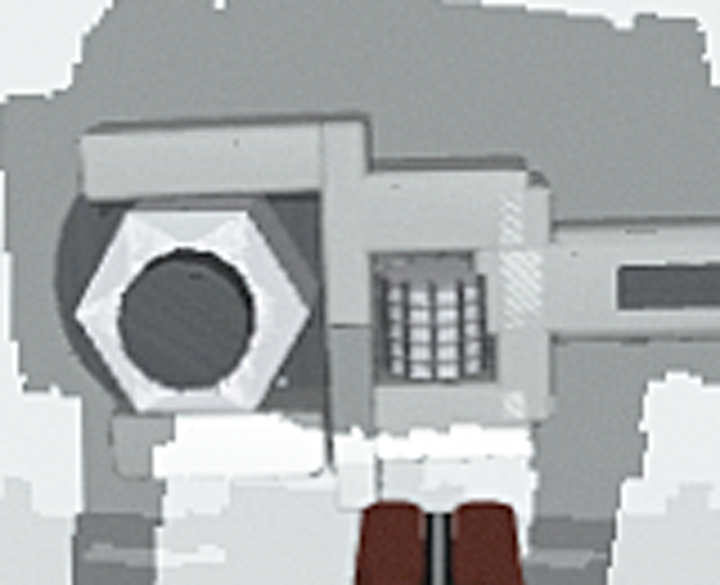

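Fixed jaw's inner edge moved from y≈193 to 206 and the mouth now measures about 41.7 mm. The jaw stayed put through the last four strokes while drag rose to the slip level (0.68×normal), so it is snug. One slightly firmer stroke, then I push the handle.

```bash
cat >> h.py <<'E'
N=np.array([.534,.0543,0])
def pose(th,off,z,R=.145):
    a=np.radians(YAW-th);uu=np.array([np.cos(a),np.sin(a),0]);vv=np.array([-uu[1],uu[0],0])
    p=N-R*uu-off*vv;p[2]=z;return p,[180,0,YAW-90-th],vv,uu
E
python3 - <<'E'
from h import *
from station import r
o=stroke(r,.2255,np.zeros(3),-.008,.005,n=4);print([[float(a) for a in x] for x in o])
r.servo_line([*W[:2],.27],speed=.2)
p,R,vv,uu=pose(0,.034,.26);r.servo_line(p,R,speed=.25)
p,R,vv,uu=pose(0,.034,.211);r.servo_line(p,R,speed=.12)
r.wait(.1);f0=F(r,6);print(f0,r.sense()["clock"])
off=.030
while off>.014:
    p,R,vv,uu=pose(0,off,.211);r.servo_line(p,R,speed=.03)
    f=F(r,2)-f0
    if f@vv<-1.5:break
    off-=.001
print("contact off",off,[round(float(x),1) for x in(f@uu,f@vv,f[2])],r.sense()["clock"])
th=0
while th<20:
    th+=2;p,R,vv,uu=pose(th,off,.211);r.servo_line(p,R,speed=.03)
    f=F(r,2)-f0;print(th,[round(float(x),1) for x in(f@uu,f@vv,f[2])])
    if f@vv<-11 or f@vv>-.3:break
print(r.sense()["clock"])
E
```

```text
[[-3.7, 0.1, 6.6], [-4.8, 1.3, 7.8], [-5.3, 1.4, 8.9], [-4.3, 0.7, 7.7]]
[-0.08086012 -0.14721184 -0.13019451] 32.3083
contact off 0.021999999999999992 [0.3, -3.3, -0.9] 34.7417
2 [-1.0, -2.7, -1.3]
4 [-1.0, -1.9, -0.7]
6 [-1.1, -2.0, -0.1]
8 [-1.9, -1.7, 0.3]
10 [-1.5, -2.0, 0.6]
12 [-1.8, -2.0, 0.6]
14 [-1.6, -2.6, 0.7]
16 [-1.8, -2.3, 0.7]
18 [-2.0, -2.1, 0.3]
20 [-1.8, -2.3, 0.7]
38.075
```

```bash
python3 - <<'E'
from h import *
from station import r
th=20;f0=np.array([-.08,-.147,-.13])
while th<33:
    th+=1 if th<26 else .3;p,R,vv,uu=pose(th,.022,.211);r.servo_line(p,R,speed=.02)
    f=F(r,3)-f0;print(round(th,1),[round(float(x),1) for x in(f@uu,f@vv,f[2])])
    if f@vv<-7:break
q=r.snapshot("top");pickle.dump(q,open("top1.pkl","wb"))
# back off
p,R,vv,uu=pose(th,.045,.211);r.servo_line(p,R,speed=.06)
p[2]=.30;r.servo_line(p,R,speed=.2)
print(r.sense()["clock"])
q=r.snapshot("wrist");pickle.dump(q,open("wrist3.pkl","wb"));cv2.imwrite("pics/wrist3.png",cv2.cvtColor(q["frame"],cv2.COLOR_RGB2BGR))
E
```

```text
21 [-1.9, -3.0, 0.7]
22 [-1.2, -2.9, 0.4]
23 [-1.8, -3.2, -0.1]
24 [-1.5, -2.4, 0.5]
25 [-2.6, -2.5, 0.3]
26 [-2.1, -2.6, 1.0]
26.3 [-2.4, -3.5, -0.1]
26.6 [-2.3, -4.2, 0.4]
26.9 [-2.5, -4.0, -0.1]
27.2 [-2.4, -4.3, -0.2]
27.5 [-3.1, -3.7, 0.0]
27.8 [-3.0, -3.5, 0.4]
28.1 [-2.7, -3.7, -0.0]
28.4 [-2.8, -4.3, -0.2]
28.7 [-3.0, -4.4, -0.1]
29.0 [-2.9, -3.5, 0.1]
29.3 [-1.9, -3.7, -0.1]
29.6 [-0.6, -3.6, 0.1]
29.9 [-0.4, -3.4, 0.1]
30.2 [0.2, -2.9, 0.2]
30.5 [1.2, -4.1, -0.3]
30.8 [1.3, -5.0, -1.5]
31.1 [2.3, -6.2, -2.1]
31.4 [1.8, -7.0, -2.1]
31.7 [2.6, -8.1, -2.6]
46.275
```

View pics/wrist3.png

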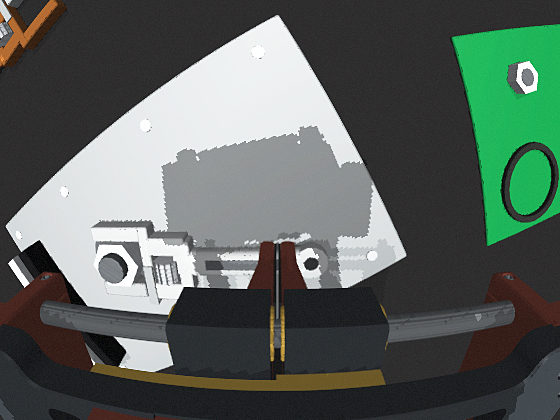

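The wrist view shows the stud at (112,265), the handle hole at (311,263) and the wrench still around the nut. Next, a numeric check of the swing and the jaw.

```bash
python3 - <<'E'
from h import *
from station import r
q=pickle.load(open("wrist3.pkl","rb"))
n=fish(q,(112,265),.054);h=fish(q,(311,263),.038);d=(n-h)[:2]
print(n,h,np.linalg.norm(d),"yaw",np.degrees(np.arctan2(d[1],d[0])))
# closer look over the head, well clear
p=N-.04*u;r.servo_line([p[0]+.02,p[1],.36],[180,0,-22],speed=.25);r.wait(.1)
q=r.snapshot("wrist");pickle.dump(q,open("wrist4.pkl","wb"));cv2.imwrite("pics/wrist4.png",cv2.cvtColor(cv2.resize(q["frame"][120:260,150:350],None,fx=4,fy=4,interpolation=cv2.INTER_CUBIC),cv2.COLOR_RGB2BGR))
print(r.sense()["clock"])
E
```

```text
[0.53653758 0.04965006 0.054     ] [ 0.46578486 -0.10404172  0.038     ] 0.16919548892155511 yaw 65.28080279132355
47.1583
```

View pics/wrist4.png

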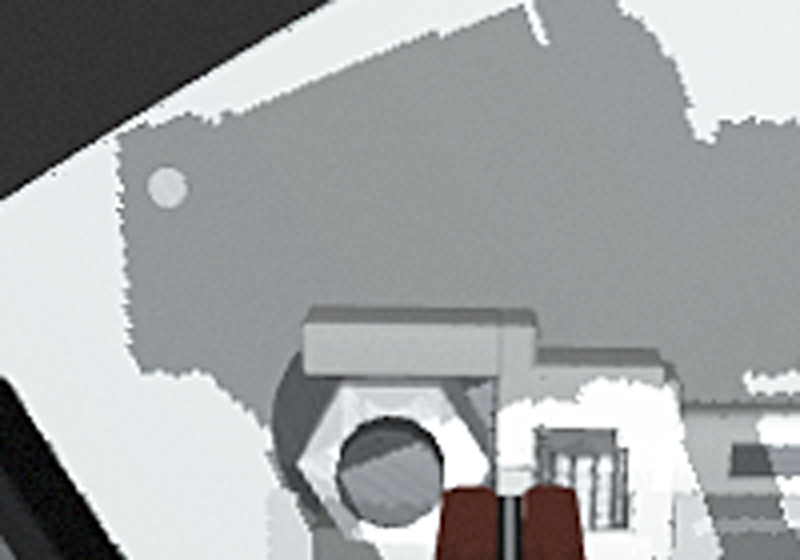

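The nut's flat lies parallel to the fixed jaw. It has turned about 28° (0.49 rad), and the force rose firmly at the end. The robot is clear.

```bash
python3 - <<'E'
from station import r
print(r.hand_in())
E
```

```text
the job is handed in; nothing more can be done
None
```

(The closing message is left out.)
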